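Feel for the open flask and stopper it

ROBOT

A 6-joint arm with a two-finger parallel gripper is mounted at the origin on the work surface. World frame = base frame: x ahead of the robot, y to its left, z up, the work surface at z = 0. Lengths are in m, angles in rad, forces in N, time in s.
With the tool pointing down it reaches from about 0.35 to 0.975 m from the base axis. Payload 4.9 kg.
Tool frame: the origin (TCP) lies at the very end of the fingers, on their centre line; the grasp point (between the pads) lies 19 mm behind it; z points along the fingers, y is the line along which they close (so a half turn about z gives the same grasp; the last joint's range is limited). The gripper opens to 85 mm and grips with 20 to 120 N. Pads are 22 mm wide; open, the fingers measure 114 mm over their backs; the gripper's body (76 mm by 85 mm) begins 54 mm behind the grasp point. The pads swing forward as they close: fully open they stand 13 mm farther back than shut.
Start: joints at [1.203, 0.053, 1.613, -0, 1.476, -0.119], TCP at [0.154, 0.606, 0.231] pointing down, gripper open.
Joint ranges: [-3.01, 3.01], [-1.01, 2.22], [0.06, 2.58], [-1.02, 4.17], [0.09, 2.62], [-3.14, 3.14]. Speed limits (rad/s): [2.57, 2.57, 3.14, 3.14, 3.14, 3.14].

INTERFACE

Orientations are given as a rotation vector (axis times angle).
In Python, from station import ctrl gives the robot as it stands.
- The arm moves only by the tool jog_arm, never from a script. Its argument "plan" is a list of rows, each a list of 7 numbers: the shift along the tool's x, y, z in units of 0.02 m (1.0 is 0.02 m), then the turn, a rotation vector about the tool's x, y, z in units of 45 degrees (1.0 is 45 degrees), then the opening, from -1 (shut) to 1 (fully open). A call has 1 to 8 rows; each row shifts and turns the commanded pose from where the row before left it, along the tool's axes as they then stand; what a row does not reach is not made up. A row lasts 1/10 s, in which the tool goes at most 50 mm and 8.59 degrees, less where a joint would pass 70% of its speed; a pose out of reach is approached as far as the arm can. A call with a number of a shift or a turn outside -1 to 1 is refused whole. A call with a gripper value outside its range is refused whole. The fingers move at their own pace and stop on an object; "grip_force" is the grip in N (left out, the last holds). Time passes only in rows, so rows that do not move let the fingers close. It gives the time, the measured TCP pose, the force, the opening and the grip force at its end, in the units of the state.
- ctrl.get_obs(): the state, without advancing time (a new reading comes with each control period).
- ctrl.get_image(name): name is "side" or "top"; returns (picture, depth): 384x512x3 uint8, red, green, blue; 384x512 float32, m along the optical axis (not along the pixel's ray), 0 where there is no reading.
- ctrl.camera_info(name): a dict with "camera_matrix" (3x3 intrinsics, pixels), "rvec" (rotation vector, rad) and "tvec" (3), from world to camera coordinates, as OpenCV has them. Camera axes: x right, y down, z forward; pixel columns grow to the right and rows downward; lengths in m; the calibration is good to about 2 mm. A picture is of the moment at which its call begins. camera_info takes no time and is no camera call.
- ctrl.finish_job(): hands the job in; it is judged then, once.
The state is a dict: "t": time; "q": joint angles; "dq": joint speeds; "effort": joint torques, N m; "tool_pos": TCP position; "tool_rot": TCP orientation; "contact_force": force on the tool from outside, world axes, zero at the start; "wrist_torque": the same for the moment, N m; "opening": finger opening in m; "grip_force": force on a finger pad.
Only numpy, scipy, OpenCV 4.12 (cv2) and the standard library are available. Lean on these libraries where they do the work, as an engineer would, in place of code of your own. Each camera call takes 0.05 s, during which the arm holds its last target. There are 200 camera calls.

TASK

One of the five black-necked flasks in the grey tray is still open; the other four have a black bung sunk in the neck, which is hard to see. Take the yellow-handled stopper out of the orange stand, feel with it for the open neck, press it home there gently but firmly until its flange sits flat on the rim, and let go. Do not disturb the blue-handled stopper, the beakers, the white bottle or the closed flask.

Things in the scene. Friction and masses are not known exactly. Their poses are not given: they have to be found in the camera images.
- carrier: fixed grey tray, 170 (x) x 245 (y) x 30 mm, origin at the centre of its underside on the bench, z up. Five identical upright flasks are clipped in it, 75 mm apart in two rows (white bodies 58 mm wide, black necks 32 mm outer, 24 mm inner diameter); the sixth place, local (37.5, 75) mm, is empty. All rims are level, 117 mm above the bench.
- stopper_grip (a point): the loose stopper to use: yellow square handle 22 x 22 x 44 mm tall on a white flange 32 mm wide, 5 mm thick; under it a rigid plug 26 mm long, tapering from 22 to 14 mm diameter at the nose; about 60 g. This point: centre of the handle, 27 mm above the flange's underside, 53 mm above the nose. z runs up the stopper, x, y square to the handle's faces. Starts upright in the stand.
- stopper_seat (a point): point on the stopper's axis at the underside of its flange, 26 mm above the nose. When home, this underside lies on a flask's rim. If the nose stands on a bung instead, the underside stays 14 mm above the rim.
- stand: fixed orange block 75 (x) x 150 (y) x 36 mm, origin at the centre of its underside, with two holes 72 mm apart: the yellow-handled stopper hangs by its flange in the one at local y = +36 mm, the blue-handled one in the one at y = -36 mm.
- big_stopper_mid (a point): loose stopper with a blue handle, too large for these flasks (nose 28 mm, flange 44 mm across, same 22 mm handle, 75 mm tall); to be left in the stand. Point half-way up.
- beaker_1_mid (a point): loose clear plastic beaker, 64 mm across, 75 mm tall; point half-way up. Leave alone.
- beaker_2_mid (a point): a second such beaker, 64 mm across, 75 mm tall; point half-way up. Leave alone.
- reagent_mid (a point): loose small white bottle, 44 mm across, 85 mm tall; point half-way up. Leave alone.
- closed_flask_mid (a point): loose flask already closed with a yellow-handled stopper, standing apart on the bench, 58 mm across, 154 mm tall; point half-way up. Leave alone.
- mouth_1 (a point): centre of a flask's mouth, level with its rim, 117 mm above the bench, at carrier-local (-37.5, -75) mm; z up. Four of the five necks hold a rigid black bung, its top 12 mm below the rim; the fifth, a different one every time, is open to 36 mm below the rim. Black in black, they look nearly alike.
- mouth_2 (a point): centre of a flask's mouth, level with its rim, 117 mm above the bench, at carrier-local (-37.5, 0) mm; z up. Four of the five necks hold a rigid black bung, its top 12 mm below the rim; the fifth, a different one every time, is open to 36 mm below the rim. Black in black, they look nearly alike.
- mouth_3 (a point): centre of a flask's mouth, level with its rim, 117 mm above the bench, at carrier-local (-37.5, 75) mm; z up. Four of the five necks hold a rigid black bung, its top 12 mm below the rim; the fifth, a different one every time, is open to 36 mm below the rim. Black in black, they look nearly alike.
- mouth_4 (a point): centre of a flask's mouth, level with its rim, 117 mm above the bench, at carrier-local (37.5, -75) mm; z up. Four of the five necks hold a rigid black bung, its top 12 mm below the rim; the fifth, a different one every time, is open to 36 mm below the rim. Black in black, they look nearly alike.
- mouth_5 (a point): centre of a flask's mouth, level with its rim, 117 mm above the bench, at carrier-local (37.5, 0) mm; z up. Four of the five necks hold a rigid black bung, its top 12 mm below the rim; the fifth, a different one every time, is open to 36 mm below the rim. Black in black, they look nearly alike.

How it is judged:
On the way, in this order (a step that is already met when the one before it is completed fails the run):
1. the stopper has been lifted out of the stand (flange more than 50 mm higher than at the start) (height (world z) of stopper_seat above 0.086 m), for 0.1 s.
2. the stopper sits home in the open neck and is pressed down on the flask with at least 3 N (((horizontal distance between stopper_seat and mouth_1 below 0.004 m and z of stopper_seat in the frame of mouth_1 between -0.004 and 0.003 m and angle between stopper_seat's own z axis and vertical below 0.08 rad) or (horizontal distance between stopper_seat and mouth_2 below 0.004 m and z of stopper_seat in the frame of mouth_2 between -0.004 and 0.003 m and angle between stopper_seat's own z axis and vertical below 0.08 rad) or (horizontal distance between stopper_seat and mouth_3 below 0.004 m and z of stopper_seat in the frame of mouth_3 between -0.004 and 0.003 m and angle between stopper_seat's own z axis and vertical below 0.08 rad) or (horizontal distance between stopper_seat and mouth_4 below 0.004 m and z of stopper_seat in the frame of mouth_4 between -0.004 and 0.003 m and angle between stopper_seat's own z axis and vertical below 0.08 rad) or (horizontal distance between stopper_seat and mouth_5 below 0.004 m and z of stopper_seat in the frame of mouth_5 between -0.004 and 0.003 m and angle between stopper_seat's own z axis and vertical below 0.08 rad)) and contact force between stopper and carrier above 3 N), for 0.1 s.
At the end, for the whole second after the job is handed in: The stopper is at rest in the open neck: flange underside within 3 mm of the rim, within 4 mm of the mouth's centre, upright within 0.08 rad; the bystanders within 25 mm of where they were (((horizontal distance between stopper_seat and mouth_1 below 0.004 m and z of stopper_seat in the frame of mouth_1 between -0.004 and 0.003 m and angle between stopper_seat's own z axis and vertical below 0.08 rad) or (horizontal distance between stopper_seat and mouth_2 below 0.004 m and z of stopper_seat in the frame of mouth_2 between -0.004 and 0.003 m and angle between stopper_seat's own z axis and vertical below 0.08 rad) or (horizontal distance between stopper_seat and mouth_3 below 0.004 m and z of stopper_seat in the frame of mouth_3 between -0.004 and 0.003 m and angle between stopper_seat's own z axis and vertical below 0.08 rad) or (horizontal distance between stopper_seat and mouth_4 below 0.004 m and z of stopper_seat in the frame of mouth_4 between -0.004 and 0.003 m and angle between stopper_seat's own z axis and vertical below 0.08 rad) or (horizontal distance between stopper_seat and mouth_5 below 0.004 m and z of stopper_seat in the frame of mouth_5 between -0.004 and 0.003 m and angle between stopper_seat's own z axis and vertical below 0.08 rad)) and linear speed of stopper below 0.02 m/s and distance of each of big_stopper_mid, beaker_1_mid, beaker_2_mid, reagent_mid, closed_flask_mid from where it was at the start of the episode below 0.025 m); the robot touches nothing.
It fails at once if the stopper is rammed against a flask (more than 80 N) (contact force between stopper and carrier above 80 N).
It fails at once if the gripper pushes on the flasks or tray (more than 20 N) (contact force between the fingers and carrier above 20 N).
It fails at once if a bystander is shifted more than 25 mm (distance of any of big_stopper_mid, beaker_1_mid, beaker_2_mid, reagent_mid, closed_flask_mid from where it was at the start of the episode above 0.025 m).
It also fails if it takes over 56 s, if anything falls off the work surface, if the arm or the gripper's body presses on something with over 40 N, if the wrist force passes 120 N, or if a joint passes its speed limit or range.

## Working session

There is one attempt and no reset: what is moved stays moved. The work goes in short steps, Python scripts to look and compute and a tool call to move; the robot and the scene stay as the last step left them, time stands still between calls to the robot, and variables do not carry over. Pictures are saved under pics/ and viewed, at most 10 in all, crops included, and the job is handed in when it is done.

Besides the shell and the picture viewer there is one more tool, called after "Request:" by a JSON object that holds its "method" and its "body". jog_arm: Moves the arm, as the interface text tells. Shifts and turns lie within -1 to 1; 1 stands for 0.02 m of shift or 45 degrees of turn. Its arguments: {"type":"object","properties":{"plan":{"type":"array"},"grip_force":{"type":"number"}},"required":["plan"]}

```bash
mkdir -p pics
python3 - <<'E'
from station import ctrl
import cv2,numpy as np
for n in("top","side"):
    im,d=ctrl.get_image(n); np.savez(f"{n}.npz",im=im,d=d)
    cv2.imwrite(f"pics/{n}0.png",im[:,:,::-1])
    c=ctrl.camera_info(n); R=cv2.Rodrigues(np.array(c["rvec"]))[0]; print(n,np.array(c["camera_matrix"]).tolist(),(-R.T@np.array(c["tvec"]).ravel()).round(3),R[2].round(3))
o=ctrl.get_obs(); print({k:np.round(v,3) for k,v in o.items()})
E
```

```text
top [[372.612080647472, 0.0, 257.8413093980624], [0.0, 372.612080647472, 188.44076598448518], [0.0, 0.0, 1.0]] [0.343 0.082 1.004] [ 0.22   0.004 -0.975]
side [[451.59988147523256, 0.0, 251.94011065161834], [0.0, 451.59988147523256, 191.16699261425092], [0.0, 0.0, 1.0]] [-0.017 -0.667  0.669] [ 0.513  0.676 -0.53 ]
{'t': np.float64(0.1), 'q': array([ 1.203,  0.053,  1.614, -0.   ,  1.476, -0.119]), 'dq': array([-0.   , -0.002, -0.002,  0.   , -0.001, -0.001]), 'effort': array([ 0.0000e+00, -3.9490e+01, -3.7136e+01, -0.0000e+00,  4.0000e-03,
       -0.0000e+00]), 'tool_pos': array([0.154, 0.605, 0.23 ]), 'tool_rot': array([-3.900e-01, -3.117e+00,  3.000e-03]), 'contact_force': array([ 0.139, -0.357, -0.429]), 'wrist_torque': array([-0.026,  0.012, -0.007]), 'grip_force': np.float64(0.0), 'opening': np.float64(0.085)}
```

View pics/top0.png

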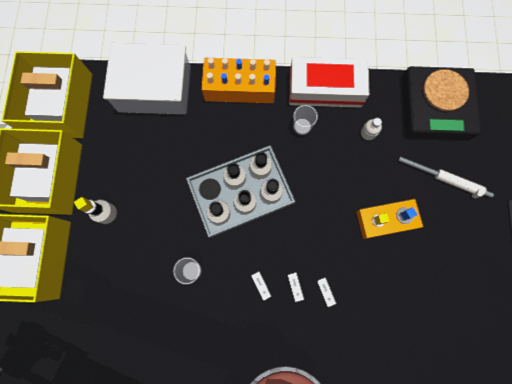

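View pics/side0.png

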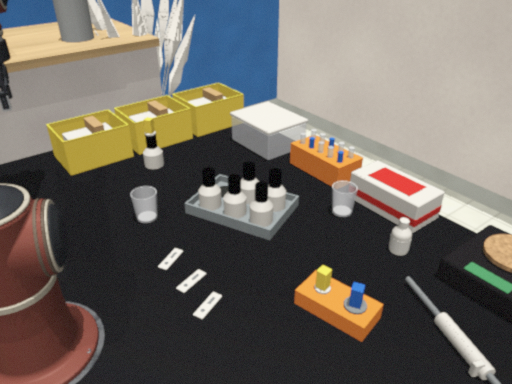

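The top view shows the tray at about (240,190) with its empty place at (209,189), and the stand at (390,218) with yellow at (381,220) and blue at (406,214). Next I enlarge both areas.

```bash
python3 - <<'E'
import cv2,numpy as np
im=np.load("top.npz")["im"][:,:,::-1]
def crop(im,x,y,w,h,k):
    c=cv2.resize(im[y:y+h,x:x+w],None,fx=k,fy=k,interpolation=cv2.INTER_CUBIC)
    c=cv2.convertScaleAbs(c,alpha=1.4,beta=25)
    for i in range(0,w,10): cv2.putText(c,str(x+i),(i*k,8),0,.3,(0,255,0)); cv2.line(c,(i*k,0),(i*k,h*k),(0,90,0),1)
    for j in range(0,h,10): cv2.putText(c,str(y+j),(0,j*k+4),0,.3,(0,255,0)); cv2.line(c,(0,j*k),(w*k,j*k),(0,90,0),1)
    return c
a=crop(im,180,140,120,100,6); cv2.imwrite("pics/tray.png",a)
b=crop(im,350,190,80,60,8); cv2.imwrite("pics/stand.png",b)
E
cat > h.py <<'E'
from station import ctrl
import cv2,numpy as np
from scipy.spatial.transform import Rotation as Ro
def cam(n):
    c=ctrl.camera_info(n); return np.array(c["camera_matrix"]),cv2.Rodrigues(np.array(c["rvec"]))[0],np.array(c["tvec"]).ravel()
def ray(n,u,v,z):
    K,R,t=cam(n); d=R.T@np.linalg.solve(K,[u,v,1]); o=-R.T@t; return o+d*(z-o[2])/d[2]
def proj(n,P):
    K,R,t=cam(n); p=(R@np.atleast_2d(P).T).T+t; p=(K@p.T).T; return p[:,:2]/p[:,2:]
E
```

```text
(no output)
```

View pics/tray.png

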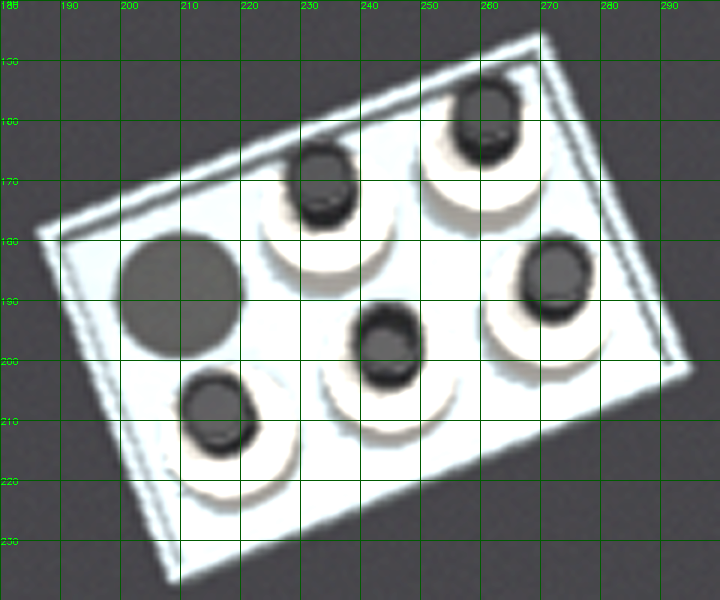

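View pics/stand.png

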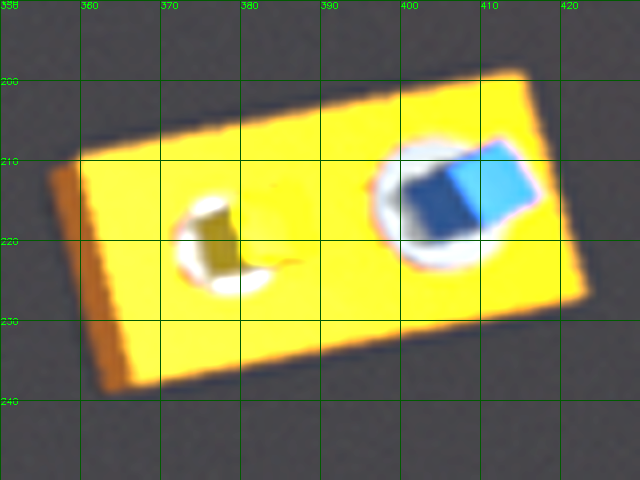

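Neck 2, at (245,197), has its grey disc low in the mouth, so it looks deeper than the others. It's a likely candidate. Next I get poses from the corners and the depth image.

Run:
```python
from h import *
f=lambda p,k,o:((np.array(p)+.5)/k-.5+np.array(o))
def rect(px,z): return np.array([ray("top",*p,z)[:2] for p in px])
st=rect(f([(78,156),(522,70),(590,293),(132,385)],8,(350,190)),.036)
tr=rect(f([(38,230),(545,32),(693,370),(172,583)],6,(180,140)),.03)
for n,c in(("stand",st),("tray",tr)):
    # order: (+x,+y),(+x,-y),(-x,-y),(-x,+y)
    yax=(c[0]+c[3]-c[1]-c[2])/2; xax=(c[0]+c[1]-c[2]-c[3])/2
    m=c.mean(0); yw=np.arctan2(-yax[0],yax[1]); yw2=np.arctan2(xax[1],xax[0])
    print(n,m.round(4),"size",np.linalg.norm(xax).round(4),np.linalg.norm(yax).round(4),"yaw",yw.round(3),yw2.round(3))
    Rz=lambda a:np.array([[np.cos(a),-np.sin(a)],[np.sin(a),np.cos(a)]])
    if n=="stand": s=m+Rz(yw)@[0,.036]; print("stopper",s.round(4))
    else: M=np.array([m+Rz(yw)@q for q in [(-.0375,-.075),(-.0375,0),(-.0375,.075),(.0375,-.075),(.0375,0)]])
D=np.load("top.npz")["d"]; K,R,t=cam("top")
v,u=np.mgrid[:384,:512]; P=np.stack([(u-K[0,2])/K[0,0]*D,(v-K[1,2])/K[1,1]*D,D],-1).reshape(-1,3)
W=(P-t)@R
for i,q in enumerate(M):
    r=np.linalg.norm(W[:,:2]-q,axis=1); A=W[(r<.022)&(W[:,2]>.111)&(W[:,2]<.125)]; c,rad=cv2.minEnclosingCircle((A[:,:2]*1000).astype(np.float32))
    B=W[(r<.009)]; print(i+1,q.round(4),"rim",len(A),np.round(c,1),round(rad,1),"z",np.median(A[:,2]).round(4),"inside z",np.percentile(B[:,2],[5,25,50,75]).round(3))
A=W[(np.linalg.norm(W[:,:2]-s,axis=1)<.03)&(W[:,2]>.08)&(W[:,2]<.095)]
print("handle",len(A),A.mean(0).round(4),cv2.minAreaRect((A[:,:2]*1000).astype(np.float32)))
```

```text
stand [ 0.4944 -0.2645] size 0.0759 0.153 yaw 0.226 0.22
stopper [ 0.4863 -0.2294]
tray [0.5581 0.1338] size 0.1706 0.2469 yaw 0.423 0.421
1 [0.5547 0.05  ] rim 68 [553.8  51.8] 15.7 z 0.116 inside z [0.102 0.104 0.105 0.106]
2 [0.5239 0.1184] rim 65 [523.5 120.2] 15.7 z 0.1167 inside z [0.078 0.08  0.081 0.083]
3 [0.4931 0.1868] rim 65 [493.  188.3] 16.0 z 0.1167 inside z [0.103 0.105 0.106 0.106]
4 [0.6231 0.0808] rim 62 [622.3  82.6] 15.8 z 0.1166 inside z [0.102 0.104 0.105 0.106]
5 [0.5923 0.1492] rim 62 [591.3 150.9] 15.8 z 0.1172 inside z [0.103 0.105 0.106 0.106]
handle 82 [ 0.4856 -0.2268  0.0853] ((485.68280029296875, -227.18084716796875), (21.84311294555664, 22.53539276123047), 14.41500473022461)
```

```bash
cat >> h.py <<'E'
def delta(P,yaw=None):
    "moves from the measured pose to P in tool axes, units of the plan"
    o=ctrl.get_obs(); T=Ro.from_rotvec(o["tool_rot"]).as_matrix()
    print("t",round(float(o["t"]),2),"pos",o["tool_pos"].round(4),"yaxis",T[:,1].round(3),"z",T[:,2].round(3),"F",o["contact_force"].round(1),"q",o["q"].round(2),"op",o["opening"].round(4))
    print("shift units",(T.T@(np.array(P)-o["tool_pos"])/.02).round(2))
    if yaw is not None:
        for s in(1,-1):
            y=s*np.array([np.cos(yaw),np.sin(yaw),0]);z=np.array([0,0,-1.]);G=np.c_[np.cross(y,z),y,z]
            rv=Ro.from_matrix(T.T@G).as_rotvec(); L=G.T@(np.array(P)-o["tool_pos"])/.02
            print("turn units",(rv/np.pi*4).round(3),"shift after turn",L.round(2))
E
python3 -c "
from h import *
delta([.486,-.228,.047],.23)"
```

```text
Traceback (most recent call last):
  File "h.py", line 13, in delta
    print("t",round(float(o["t"]),2),"pos",o["tool_pos"].round(4),"yaxis",T[:,1].round(3),"z",T[:,2].round(3),"F",o["contact_force"].round(1),"q",o["q"].round(2),"op",o["opening"].round(4))
                                                                                                                                                                       ^^^^^^^^^^^^^^^^^^
AttributeError: 'float' object has no attribute 'round'
```

```bash
sed -i 's/o\["opening"\].round(4)/round(o["opening"],4)/' h.py
python3 -c "
from h import *
delta([.486,-.228,.047],.23)"
```

```text
t 0.1 pos [0.1537 0.6052 0.2302] yaxis [ 0.246  0.969 -0.002] z [-0.001 -0.002 -1.   ] F [ 0.1 -0.4 -0.4] q [ 1.2   0.05  1.61 -0.    1.48 -0.12] op 0.0852
shift units [-26.36 -36.27   9.22]
turn units [-2.00e-03  1.00e-03  1.39e+00] shift after turn [-44.35   6.68   9.16]
turn units [-1.00e-03 -3.00e-03 -2.61e+00] shift after turn [44.35 -6.68  9.16]
```

Request:
{"method": "jog_arm", "body": {"plan": [[-1,0,0,0,0,0.18,1],[-1,0,0,0,0,0.18,1],[-1,0,0,0,0,0.18,1],[-1,0,0,0,0,0.18,1],[-1,0,0,0,0,0.18,1],[-1,0,0,0,0,0.18,1],[-1,0,0,0,0,0.18,1],[-1,0,0,0,0,0.13,1]]}}

```text
t: 0.9
tool_pos: [0.2659, 0.502, 0.2306]
tool_rot: [1.958, 2.457, -0.002]
contact_force: [0.6, -0.5, 0.1]
opening: 0.0855
grip_force: 0.0
```

```bash
python3 -c "
from h import *
delta([.486,-.228,.13],.23)"
```

```text
t 0.9 pos [0.2659 0.502  0.2306] yaxis [ 0.975  0.223 -0.001] z [-0.001 -0.001 -1.   ] F [ 0.6 -0.5  0.1] q [ 0.95 -0.08  1.75 -0.    1.48  0.73] op 0.0855
shift units [-38.03   2.58   5.06]
turn units [-0.001  0.001 -0.006] shift after turn [-38.05   2.39   5.03]
turn units [2.000e-03 2.000e-03 3.994e+00] shift after turn [38.05 -2.39  5.03]
```

Request:
{"method": "jog_arm", "body": {"plan": [[-1,0.1,0,0,0,0,1],[-1,0.1,0,0,0,0,1],[-1,0.1,0,0,0,0,1],[-1,0.1,0,0,0,0,1],[-1,0.1,0,0,0,0,1],[-1,0.1,0,0,0,0,1],[-1,0.1,0,0,0,0,1],[-1,0.1,0,0,0,0,1]]}}

```text
t: 1.7
tool_pos: [0.3176, 0.3499, 0.2307]
tool_rot: [-1.951, -2.462, 0.001]
contact_force: [0.1, -0.3, -0.0]
opening: 0.0853
grip_force: 0.0
```

Request:
{"method": "jog_arm", "body": {"plan": [[-1,0.1,0,0,0,0,1],[-1,0.1,0,0,0,0,1],[-1,0.1,0,0,0,0,1],[-1,0.1,0,0,0,0,1],[-1,0.1,0,0,0,0,1],[-1,0.1,0,0,0,0,1],[-1,0.1,0,0,0,0,1],[-1,0.1,0,0,0,0,1]]}}

```text
t: 2.5
tool_pos: [0.3696, 0.1979, 0.2308]
tool_rot: [-1.951, -2.462, 0.001]
contact_force: [0.1, -0.7, -0.0]
opening: 0.0854
grip_force: 0.0
```

Request:
{"method": "jog_arm", "body": {"plan": [[-1,0.1,0,0,0,0,1],[-1,0.1,0,0,0,0,1],[-1,0.1,0,0,0,0,1],[-1,0.1,0,0,0,0,1],[-1,0.1,0,0,0,0,1],[-1,0.1,0,0,0,0,1],[-1,0.1,0,0,0,0,1],[-1,0.1,0,0,0,0,1]]}}

```text
t: 3.3
tool_pos: [0.4217, 0.0459, 0.2308]
tool_rot: [-1.951, -2.461, 0.001]
contact_force: [0.9, 0.0, -0.5]
opening: 0.0851
grip_force: 0.0
```

Request:
{"method": "jog_arm", "body": {"plan": [[-1,0,0,0,0,0,1],[-1,0,0,0,0,0,1],[-1,0,0,0,0,0,1],[-1,0,0,0,0,0,1],[-1,0,0,0,0,0,1],[-1,0,0,0,0,0,1],[-1,0,0,0,0,0,1],[-1,0,0,0,0,0,1]]}}

```text
t: 4.1
tool_pos: [0.4582, -0.1098, 0.2307]
tool_rot: [-1.951, -2.461, 0.0]
contact_force: [-1.3, 0.1, 0.5]
opening: 0.0853
grip_force: 0.0
```

Request:
{"method": "jog_arm", "body": {"plan": [[-1,0,0.5,0,0,0,1],[-1,0,0.5,0,0,0,1],[-1,0,1,0,0,0,1],[-1,0,1,0,0,0,1],[-1,0,1,0,0,0,1],[0,0,0,0,0,0,1],[0,0,0,0,0,0,1]]}}

```text
t: 4.8
tool_pos: [0.4807, -0.2061, 0.1506]
tool_rot: [-1.951, -2.46, -0.0]
contact_force: [-0.3, 0.5, 0.8]
opening: 0.0856
grip_force: 0.0
```

Run:
```python
from h import *
delta([.486,-.228,.048],.23)
im,d=ctrl.get_image("side"); np.savez("s1.npz",im=im,d=d)
im2=im[200:384,240:440,::-1]; cv2.imwrite("pics/s1.png",cv2.resize(im2,None,fx=4,fy=3.2,interpolation=cv2.INTER_CUBIC)[:600])
print(proj("side",[[.486,-.228,.085],[.486,-.228,.063]]).round(1))
```

```text
t 4.8 pos [ 0.4807 -0.2061  0.1506] yaxis [ 0.974  0.228 -0.001] z [-0.002  0.001 -1.   ] F [-0.3  0.5  0.8] q [-0.55 -0.13  1.93  0.    1.35 -0.78] op 0.0856
shift units [-1.13  0.02  5.13]
turn units [-0.002 -0.002 -0.   ] shift after turn [-1.12  0.01  5.13]
turn units [-3.e-03  3.e-03  4.e+00] shift after turn [ 1.12 -0.01  5.13]
[[323.3 268.5]
 [322.4 277.1]]
```

View pics/s1.png

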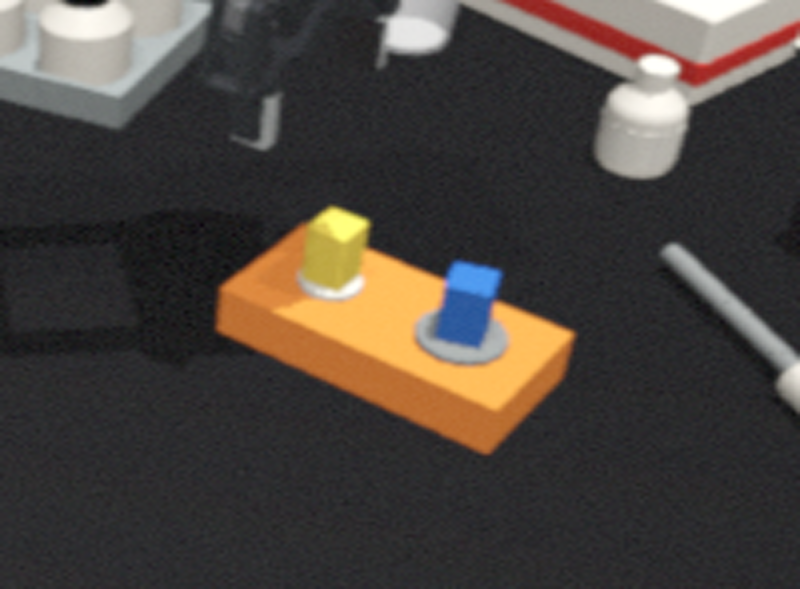

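The handle top is at about (324,269) in the side view, against a prediction of (323.3,268.5), so they agree. The fingers straddle it at the right height. I'll cross-check with the side depth.

```bash
cat >> h.py <<'E'
def cloud(n,d):
    K,R,t=cam(n); v,u=np.mgrid[:384,:512]
    P=np.stack([(u-K[0,2])/K[0,0]*d,(v-K[1,2])/K[1,1]*d,d],-1).reshape(-1,3); return ((P-t)@R).reshape(384,512,3)
E
python3 - <<'E'
from h import *
W=cloud("side",np.load("s1.npz")["d"]).reshape(-1,3)
A=W[(np.linalg.norm(W[:,:2]-[.486,-.228],axis=1)<.025)&(W[:,2]>.081)&(W[:,2]<.092)]
print(len(A),A.mean(0),cv2.minAreaRect((A[:,:2]*1000).astype(np.float32)))
A=W[(np.linalg.norm(W[:,:2]-[.5237,.1195],axis=1)<.02)&(W[:,2]>.112)&(W[:,2]<.125)]
print(len(A),cv2.minEnclosingCircle((A[:,:2]*1000).astype(np.float32)))
E
```

```text
94 [ 0.48378983 -0.23100648  0.08342661] ((484.8475341796875, -230.1162109375), (24.38946533203125, 21.31695556640625), 13.169377326965332)
52 ((522.71533203125, 118.51921844482422), 17.786890029907227)
```

Request:
{"method": "jog_arm", "body": {"plan": [[-0.6,0,0,0,0,0,1],[-0.55,0,0.6,0,0,0,1],[0,0,1,0,0,0,1],[0,0,1,0,0,0,1],[0,0,1,0,0,0,1],[0,0,0.8,0,0,0,1],[0,0,0.7,0,0,0,1],[0,0,0,0,0,0,1]]}}

```text
t: 5.65
tool_pos: [0.485, -0.2282, 0.0468]
tool_rot: [-1.949, -2.458, 0.001]
contact_force: [-0.3, 0.4, -0.7]
opening: 0.0855
grip_force: 0.0
```

Request:
{"method": "jog_arm", "body": {"plan": [[0,0,0,0,0,0,-1],[0,0,0,0,0,0,-1],[0,0,0,0,0,0,-1],[0,0,0,0,0,0,-1],[0,0,0,0,0,0,-1],[0,0,0,0,0,0,-1],[0,0,0,0,0,0,-1],[0,0,0,0,0,0,-1]], "grip_force": 50}}

```text
t: 6.45
tool_pos: [0.487, -0.2292, 0.0502]
tool_rot: [1.951, 2.461, 0.0]
contact_force: [-0.8, 0.7, 5.7]
opening: 0.0217
grip_force: 49.3
```

Request:
{"method": "jog_arm", "body": {"plan": [[0,0,-0.3,0,0,0,-1],[0,0,-0.6,0,0,0,-1],[0,0,-1,0,0,0,-1],[0,0,-1,0,0,0,-1],[0,0,-1,0,0,0,-1],[0,0,-1,0,0,0,-1],[0,0,-1,0,0,0,-1],[0,0,-1,0,0,0,-1]]}}

```text
t: 7.25
tool_pos: [0.4861, -0.2287, 0.1884]
tool_rot: [-1.951, -2.462, 0.0]
contact_force: [-0.5, 0.1, -1.0]
opening: 0.0213
grip_force: 48.9
```

Request:
{"method": "jog_arm", "body": {"plan": [[0,0,-0.8,0,0,0,-1],[0.5,0,0,0,0,0,-1],[1,0,0,0,0,0,-1],[1,0,0,0,0,0,-1],[1,0,0,0,0,0,-1],[1,0,0,0,0,0,-1],[1,0,0,0,0,0,-1],[1,0,0,0,0,0,-1]]}}

```text
t: 8.05
tool_pos: [0.4556, -0.1004, 0.202]
tool_rot: [-1.95, -2.461, 0.001]
contact_force: [0.4, 0.3, -0.7]
opening: 0.0212
grip_force: 48.9
```

Run:
```python
from h import *
delta([.523,.1195,.19],.23)
```

```text
t 8.05 pos [ 0.4556 -0.1004  0.202 ] yaxis [ 0.973  0.229 -0.002] z [-0.002  0.001 -1.   ] F [ 0.4  0.3 -0.7] q [-0.38 -0.32  2.    0.    1.46 -0.61] op 0.0212
shift units [9.93 5.8  0.61]
turn units [-0.002 -0.002  0.001] shift after turn [9.94 5.79 0.6 ]
turn units [ 3.000e-03 -3.000e-03 -3.999e+00] shift after turn [-9.94 -5.79  0.6 ]
```

Request:
{"method": "jog_arm", "body": {"plan": [[1,0.5,0,0,0,0,-1],[1,0.6,0,0,0,0,-1],[1,0.6,0,0,0,0,-1],[1,0.6,0,0,0,0,-1],[1,0.6,0,0,0,0,-1],[1,0.6,0,0,0,0,-1],[1,0.6,0,0,0,0,-1],[1,0.6,0,0,0,0,-1]]}}

```text
t: 8.85
tool_pos: [0.5107, 0.0767, 0.2021]
tool_rot: [-1.949, -2.462, 0.002]
contact_force: [-0.1, -0.3, -0.4]
opening: 0.0216
grip_force: 49.0
```

Request:
{"method": "jog_arm", "body": {"plan": [[1,0.6,0,0,0,0,-1],[0.7,0.4,0,0,0,0,-1],[0.25,0.1,0,0,0,0,-1],[0,0,0,0,0,0,-1],[0,0,0,0,0,0,-1]]}}

```text
t: 9.35
tool_pos: [0.5239, 0.1175, 0.2031]
tool_rot: [-1.952, -2.462, 0.001]
contact_force: [-0.6, 0.7, -1.1]
opening: 0.0214
grip_force: 49.0
```

Run:
```python
from h import *
delta([.523,.1195,.19],.23)
im,d=ctrl.get_image("side"); np.savez("s2.npz",im=im,d=d)
p=proj("side",[[.523,.1195,.117]])[0]; print(p)
x,y=int(p[0])-40,int(p[1])-45
cv2.imwrite("pics/s2.png",cv2.convertScaleAbs(cv2.resize(im[y:y+75,x:x+80,::-1],None,fx=8,fy=8,interpolation=cv2.INTER_CUBIC),alpha=1.5,beta=20)); print(x,y)
```

```text
t 9.35 pos [0.5239 0.1175 0.2031] yaxis [ 0.974  0.228 -0.001] z [-0.001 -0.001 -1.   ] F [-0.6  0.7 -1.1] q [ 0.08 -0.14  1.85 -0.    1.44 -0.15] op 0.0214
shift units [ 0.11 -0.02  0.65]
turn units [-0.001  0.001  0.   ] shift after turn [ 0.11 -0.02  0.65]
turn units [-1.e-03 -1.e-03 -4.e+00] shift after turn [-0.11  0.02  0.65]
[233.41144125 176.09819332]
193 131
```

View pics/s2.png

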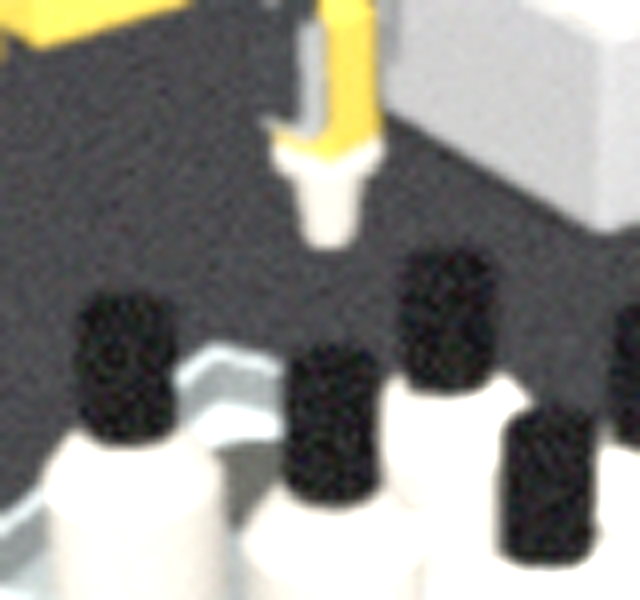

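The stopper hangs upright above neck 2. Its axis is at column 328 of the crop against 332 for the neck, about 1 mm apart. I compare nose and rim by rays in this same view.

Run:
```python
from h import *
g=lambda x,y:((x+.5)/8-.5+193,(y+.5)/8-.5+131)
a=ray("side",*g(327.5,239),.163); b=ray("side",*g(332,368),.117)
print("nose",a.round(4),"rim",b.round(4),"diff",(b-a)[:2].round(4))
W=cloud("side",np.load("s2.npz")["d"])
# nearest surface depth of plug and neck along central column
for y in(180,200,220,380,400,440): 
    u,v=g(330,y); print(y,W[round(v),round(u)-1:round(u)+2].mean(0).round(4))
```

```text
nose [0.5211 0.1143 0.163 ] rim [0.5229 0.1167 0.117 ] diff [0.0019 0.0024]
180 [0.5161 0.1041 0.1885]
200 [0.5192 0.109  0.1776]
220 [0.5195 0.1096 0.172 ]
380 [0.5295 0.1266 0.106 ]
400 [0.5146 0.1055 0.1127]
440 [0.5136 0.1047 0.0994]
```

Request:
{"method": "jog_arm", "body": {"plan": [[0.1,0,0.4,0,0,0,-1],[0,0,0.6,0,0,0,-1],[0,0,0.6,0,0,0,-1],[0,0,0.4,0,0,0,-1],[0,0,0.3,0,0,0,-1],[0,0,0.2,0,0,0,-1],[0,0,0,0,0,0,-1]]}}

```text
t: 10.1
tool_pos: [0.5235, 0.1198, 0.1525]
tool_rot: [-1.951, -2.461, 0.001]
contact_force: [0.3, 0.2, -0.5]
opening: 0.0217
grip_force: 49.0
```

Request:
{"method": "jog_arm", "body": {"plan": [[0,0,0.1,0,0,0,-1],[0,0,0.1,0,0,0,-1],[0,0,0.1,0,0,0,-1],[0,0,0.1,0,0,0,-1],[0,0,0,0,0,0,-1]]}}

```text
t: 10.6
tool_pos: [0.5237, 0.1198, 0.145]
tool_rot: [-1.951, -2.462, 0.001]
contact_force: [0.8, 1.0, -0.8]
opening: 0.0216
grip_force: 49.0
```

Request:
{"method": "jog_arm", "body": {"plan": [[0,0,0.1,0,0,0,-1],[0,0,0.1,0,0,0,-1],[0,0,0.1,0,0,0,-1],[0,0,0,0,0,0,-1]]}}

```text
t: 11.0
tool_pos: [0.5236, 0.1198, 0.1388]
tool_rot: [-1.951, -2.462, 0.001]
contact_force: [0.6, -0.8, 0.2]
opening: 0.0209
grip_force: 49.0
```

Request:
{"method": "jog_arm", "body": {"plan": [[0,0,0.1,0,0,0,-1],[0,0,0.1,0,0,0,-1],[0,0,0,0,0,0,-1]]}}

```text
t: 11.3
tool_pos: [0.5236, 0.1198, 0.1349]
tool_rot: [-1.951, -2.462, 0.001]
contact_force: [0.5, -0.4, -0.7]
opening: 0.0213
grip_force: 49.0
```

The nose is 10 mm past bung level with no force, so neck 2 is the open one. I press on.

Request:
{"method": "jog_arm", "body": {"plan": [[0,0,0.1,0,0,0,-1],[0,0,0.1,0,0,0,-1],[0,0,0.1,0,0,0,-1],[0,0,0,0,0,0,-1]]}}

```text
t: 11.7
tool_pos: [0.524, 0.1199, 0.1311]
tool_rot: [-1.951, -2.462, 0.0]
contact_force: [-4.4, -1.0, 8.7]
opening: 0.0215
grip_force: 49.9
```

Request:
{"method": "jog_arm", "body": {"plan": [[0,0,0.1,0,0,0,-1],[0,0,0.1,0,0,0,-1],[0,0,0,0,0,0,-1],[0,0,0,0,0,0,-1]]}}

```text
t: 12.1
tool_pos: [0.5242, 0.1199, 0.1311]
tool_rot: [-1.951, -2.462, 0.002]
contact_force: [-14.1, -2.5, 26.7]
opening: 0.0213
grip_force: 52.6
```

Request:
{"method": "jog_arm", "body": {"plan": [[0,-0.05,0,0,0,0,-1],[0,0,0,0,0,0,-1],[0,0,0,0,0,0,-1]]}}

```text
t: 12.4
tool_pos: [0.5241, 0.1199, 0.1311]
tool_rot: [1.95, 2.461, 0.002]
contact_force: [-11.8, -0.8, 22.8]
opening: 0.0214
grip_force: 52.1
```

Run:
```python
from h import *
delta([.523,.1195,.131],.23)
im,d=ctrl.get_image("side"); x,y=203,141
cv2.imwrite("pics/s3.png",cv2.convertScaleAbs(cv2.resize(im[y:y+55,x:x+60,::-1],None,fx=10,fy=10,interpolation=cv2.INTER_CUBIC),alpha=1.5,beta=20))
```

```text
t 12.4 pos [0.5241 0.1199 0.1311] yaxis [0.974 0.229 0.002] z [ 0.002  0.    -1.   ] F [-11.8  -0.8  22.8] q [ 0.09 -0.07  1.91 -0.    1.3  -0.14] op 0.0214
shift units [-0.01 -0.06  0.  ]
turn units [0.002 0.    0.001] shift after turn [-0.01 -0.06  0.  ]
turn units [-1.000e-03  4.000e-03 -3.999e+00] shift after turn [0.01 0.06 0.  ]
```

View pics/s3.png

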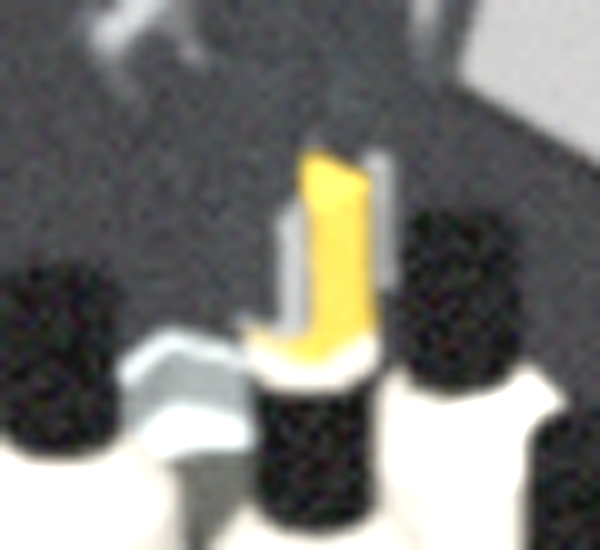

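The picture shows the flange sitting flat on neck 2's rim with the handle upright, and the pressing force is about 23 N. I ease off, release and retreat.

Request:
{"method": "jog_arm", "body": {"plan": [[0,-0.03,-0.1,0,0,0,-1],[0,0,-0.08,0,0,0,-1],[0,0,0,0,0,0,-1]]}}

```text
t: 12.75
tool_pos: [0.5238, 0.1198, 0.1312]
tool_rot: [1.95, 2.46, 0.005]
contact_force: [-0.9, 1.1, 9.0]
opening: 0.0218
grip_force: 50.0
```

Request:
{"method": "jog_arm", "body": {"plan": [[0,0,0,0,0,0,-0.1],[0,0,0,0,0,0,-0.1],[0,0,0,0,0,0,-0.1],[0,0,0,0,0,0,-0.1],[0,0,0,0,0,0,-0.1]]}}

```text
t: 13.25
tool_pos: [0.522, 0.1194, 0.1285]
tool_rot: [-1.951, -2.461, 0.001]
contact_force: [-1.1, 0.2, 0.5]
opening: 0.0383
grip_force: 0.0
```

Request:
{"method": "jog_arm", "body": {"plan": [[0,0,-0.3,0,0,0,-0.1],[0,0,-0.8,0,0,0,-0.1],[0,0,-1,0,0,0,-0.1],[0,0,-1,0,0,0,-0.1],[0,0,-1,0,0,0,-0.1],[0,0,-1,0,0,0,-0.1],[0,0,-0.5,0,0,0,-0.1],[0,0,0,0,0,0,-0.1]]}}

```text
t: 14.05
tool_pos: [0.5235, 0.1196, 0.244]
tool_rot: [1.949, 2.459, 0.005]
contact_force: [0.7, 0.2, -0.1]
opening: 0.0381
grip_force: 0.0
```

Request:
{"method": "jog_arm", "body": {"plan": [[-1,-1,0,0,0,0,-0.1],[-1,-1,0,0,0,0,-0.1],[-1,-1,0,0,0,0,-0.1],[-1,-1,0,0,0,0,-0.1],[-1,-1,0,0,0,0,-0.1],[-1,0,0,0,0,0,-0.1],[-1,0,0,0,0,0,-0.1],[-1,0,0,0,0,0,-0.1]]}}

```text
t: 14.85
tool_pos: [0.4609, -0.0598, 0.2399]
tool_rot: [-1.951, -2.461, 0.001]
contact_force: [-0.1, -0.5, -0.2]
opening: 0.0386
grip_force: 0.0
```

Request:
{"method": "jog_arm", "body": {"plan": [[-1,0,0,0,0,0,-0.1],[-1,0,0,0,0,0,-0.1],[-1,0,0,0,0,0,-0.1],[0,0,0,0,0,0,-0.1],[0,0,0,0,0,0,-0.1]]}}

```text
t: 15.35
tool_pos: [0.4746, -0.1173, 0.2399]
tool_rot: [-1.951, -2.46, 0.0]
contact_force: [-0.3, -0.2, -0.1]
opening: 0.0384
grip_force: 0.0
```

Run:
```python
from h import *
im,d=ctrl.get_image("top"); W=cloud("top",d).reshape(-1,3)
A=W[(np.linalg.norm(W[:,:2]-[.5235,.1195],axis=1)<.03)&(W[:,2]>.155)&(W[:,2]<.18)]
print(len(A),A.mean(0).round(4),cv2.minAreaRect((A[:,:2]*1000).astype(np.float32)))
b=im[130:245,175:430,::-1]; cv2.imwrite("pics/t2.png",cv2.resize(b,None,fx=3,fy=3,interpolation=cv2.INTER_CUBIC))
```

```text
94 [0.5226 0.1209 0.1659] ((523.7536010742188, 121.00227355957031), (21.797712326049805, 21.79086685180664), 14.533947944641113)
```

View pics/t2.png

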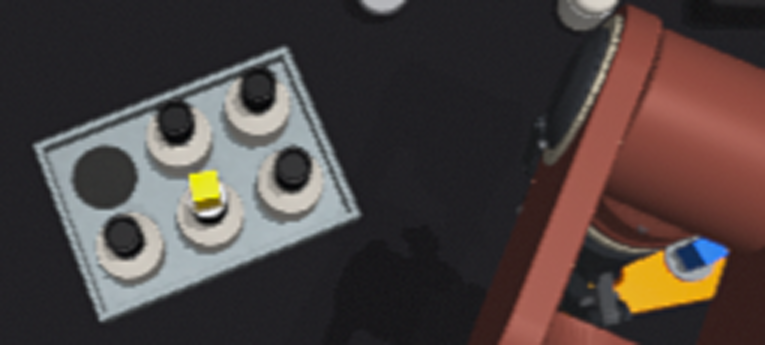

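The handle top is at z = 0.166, which is the rim plus 49 mm. It is centred on neck 2, at (523,121) mm against (523.5,120) for the rim. The blue stopper is still in the stand.

```bash
python3 -c "
from station import ctrl
print(ctrl.finish_job())"
```

```text
the job is handed in; nothing more can be done
None
```

The yellow-handled stopper is seated in the open neck (mouth_2) and released; it was pressed with about 25 N, its handle top is 49 mm above the rim as it should be when home, and the job is handed in, though no verdict was returned.

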